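# Make up the biscuit kit and the seasoning kit

## Robot

A 7-joint arm with a two-finger parallel gripper is mounted at the origin on a cart in front of the work surface, level with it; the furniture and walls round the work are solid. World frame = base frame: x ahead of the robot, y to its left, z up, the work surface at z = 0. Lengths are in m, angles in rad, forces in N, time in s.
With the tool pointing down it reaches from about 0.425 to 0.875 m from the base axis. Payload 4.7 kg.
Tool frame: the origin (TCP) lies at the very end of the fingers, on their centre line; the grasp point (between the pads) lies behind it (ctrl.tcp_to_grasp is the z of the grasp point in the tool frame, in m); z points along the fingers, y is the line along which they close (so a half turn about z gives the same grasp; the last joint's range is limited). The gripper opens to 87 mm and grips with 3 to 60 N. Pads are 19 mm wide; open, the fingers measure 117 mm over their backs; the gripper's body (75 mm by 190 mm) begins 51 mm behind the grasp point.
Start: joints at [1.259, 0.321, -0.07, 1.45, 0.023, 1.371, -0.057], TCP at [0.208, -0.616, 0.223] pointing down, gripper open.
Joint ranges: [-2.86, 2.86], [-0.3, 2.09], [-1.38, 1.24], [0.06, 2.45], [-1.56, 4.7], [0.09, 2.05], [-2.69, 2.69]. Speed limits (rad/s): [2.57, 2.57, 3.14, 3.14, 3.14, 3.14, 3.14].

## Interface

Orientations are given as a rotation vector (axis times angle).
In Python, from bench import ctrl gives the robot as it stands.
- The arm moves only by the tool step_arm, never from a script. Its argument "targets" is a list of rows, each a list of 7 numbers: the shift along the world's x, y, z in cm, then the turn, a rotation vector about the world's x, y, z in degrees, then the opening, from 0 (shut) to 1 (fully open). A call has exactly 5 rows; each row shifts and turns the commanded pose from where the row before left it; what a row does not reach is not made up. A row lasts 1/12 s, in which the tool goes at most 41.7 mm and 7.16 degrees, less where a joint would pass 70% of its speed; a pose out of reach is approached as far as the arm can. A call with a gripper value outside its range is refused whole. The fingers move at their own pace and stop on an object; "force" is the grip in N (left out, the last holds). Time passes only in rows, so rows that do not move let the fingers close, or fill a call up. It gives the time, the measured TCP pose, the force, the opening and the grip force at its end, in the units of the state.
- ctrl.get_state(): the state, without advancing time (a new reading comes with each control period).
- ctrl.get_image(name): name is "scene" or "top"; returns (picture, depth): 400x640x3 uint8, red, green, blue; 400x640 float32, m along the optical axis (not along the pixel's ray), 0 where there is no reading.
- ctrl.camera_params(name): a dict with "intrinsics" (3x3 intrinsics, pixels), "distortion" ([k1, k2, p1, p2, k3] as OpenCV has them; the pictures are not rectified), "rvec" (rotation vector, rad) and "tvec" (3), from world to camera coordinates, as OpenCV has them. Camera axes: x right, y down, z forward; pixel columns grow to the right and rows downward; lengths in m; the calibration is good to about 2 mm. A picture is of the moment at which its call begins. camera_params takes no time and is no camera call.
- ctrl.close_job(): hands the job in; it is judged then, once.
The state is a dict: "time": time; "joint_positions": joint angles; "qd": joint speeds; "joint_torque": joint torques, N m; "position": TCP position; "tool_rot": TCP orientation; "ft_force": force on the tool from outside, world axes, zero at the start; "torque": the same for the moment, N m; "grip_width": opening from 0.0 (shut) to 1.0 (fully open); "grip_force": force on a finger pad.
Only numpy, scipy, OpenCV 4.12 (cv2) and the standard library are available. Lean on these libraries where they do the work, as an engineer would, in place of code of your own. Each camera call takes 0.05 s, during which the arm holds its last target. There are 200 camera calls.

## Task

Make up two kits: on the wide tray the brown bottle in the middle compartment at the back, the round cutter in the front left compartment and the square cutter in the front right one (as seen from the robot); on the narrow tray the pepper mill in the back compartment and the ramekin with the dark contents in the front one. Load both tall things, bottle and mill, before you move any of the low ones, and set each thing down upright in the middle of its compartment, without dropping it. Leave the empty ramekin and the heart-shaped cutter where they are.

Things in the scene. Friction and masses are not known exactly. Their poses are not given: they have to be found in the camera images.
- wide_tray: Wider of two trays, at the right, 196 (x) x 206 mm. Wooden, fixed. Origin: its centre at worktop height; x to the back (away from robot), y left; yaw within 7 deg. Floor 4 mm thick, rims and dividers 12 mm high, back rim 30. Compartments 92 x 94 mm; centres (x, y): front left -0.0475, 0.05; front right -0.0475, -0.05; back middle 0.0475, 0, between two empty 44 mm slots.
- narrow_tray: Narrower of two trays at the right, 196 (x) x 106 mm. Wooden, fixed. Origin: its centre at worktop height; x to the back (away from robot), y left; yaw within 7 deg. Floor 4 mm thick, rims and dividers 12 mm high, back rim 30. Two compartments 92 x 94 mm; centres (x, y): back 0.0475, 0; front -0.0475, 0.
- vanilla_bottle: Tall round brown glass bottle with a screw cap, 58 mm diameter, 129 mm high; straight sides up to 80 mm, cap 32 mm diameter; about 0.26 kg. Loose; stands upright in the stock at the robot's left, at any yaw. Origin: centre of its underside; z up. A wall cabinet hangs over the worktop beyond x = 0.62, left of y = -0.1, its underside at z = 0.45, door knobs out to x = 0.58 at z = 0.6.
- pepper_mill: Tall round dark-wood pepper mill, 150 mm high, foot 58 mm diameter, tapering up to 48 mm at 105 mm; its round head, 50 mm diameter at 120 mm height, can be gripped; head does not turn; about 0.18 kg. Loose; stands upright in the stock at the robot's left, at any yaw. Origin: centre of its underside; z up.
- cutter_round: Round tinplate pastry cutter, a ring 59 mm across and 25 mm high, about 22 g. Loose; stands upright in the stock at the robot's left, at any yaw. Origin: centre of its underside; z up.
- cutter_square: Square tinplate pastry cutter, 51 x 51 mm and 25 mm high, sides along its x and y, about 22 g. Loose; stands upright in the stock at the robot's left, at any yaw. Origin: centre of its underside; z up.
- ramekin_1: White porcelain ramekin with dark contents, 69 mm across the rim, 64 mm across the foot, 42 mm high, about 0.14 kg. Loose; stands upright in the stock at the robot's left, at any yaw. Origin: centre of its underside; z up.
- ramekin_0: Bystander among the stock: the same white ramekin, 69 mm across, 42 mm high, but empty. Loose. Origin: centre of its underside.
- cutter_heart: Bystander behind the trays: heart-shaped tinplate cutter, 58 x 64 mm, 25 mm high. Loose. Origin: centre of its underside.
Mind the look-alikes: they are no part of the job. What is shaped like the vanilla_bottle but orange or red is not meant.

How it is judged:
By the outcome, as a careful person would: the job done as asked, in the order asked, and still so for the second after the job is handed in, with the robot touching nothing.
It also fails if it takes over 136 s, if anything falls off the work surface, if the arm or the gripper's body presses on something with over 40 N, if the wrist force passes 120 N, or if a joint passes its speed limit or range.

## Working session

There is one attempt and no reset: what is moved stays moved. The work goes in short steps, Python scripts to look and compute and a tool call to move; the robot and the scene stay as the last step left them, time stands still between calls to the robot, and variables do not carry over. Pictures are saved under pics/ and viewed, at most 14 in all, crops included, and the job is handed in when it is done.

Besides the shell and the picture viewer there is one more tool, called after "Emit:" in YAML: its name, and indented under it one key for each argument. step_arm: Moves the arm, as the interface text tells. Its arguments: {"type":"object","properties":{"targets":{"type":"array"},"force":{"type":"number"}},"required":["targets"]}

```bash
ls; mkdir -p pics; python3 - <<'E'
from bench import ctrl
import cv2,numpy as np,pickle
d={}
for n in("scene","top"):
    p,z=ctrl.get_image(n);d[n]=(p,z,ctrl.camera_params(n));cv2.imwrite(f"pics/{n}0.png",p[...,::-1])
    print(n,d[n][2])
pickle.dump(d,open("v0.pkl","wb"))
print(ctrl.get_state(),ctrl.tcp_to_grasp)
E
```

```text
pics
scene {'intrinsics': array([[489.68729304,   0.        , 315.39331355],
       [  0.        , 489.68729304, 204.97785242],
       [  0.        ,   0.        ,   1.        ]]), 'distortion': array([-0.07734969,  0.        ,  0.        ,  0.        ,  0.        ]), 'rvec': array([ 1.99084702, -1.04494991,  0.54265315]), 'tvec': array([-0.21384473,  0.34101707,  1.03714593])}
top {'intrinsics': array([[371.33409427,   0.        , 320.29500161],
       [  0.        , 371.33409427, 194.13297903],
       [  0.        ,   0.        ,   1.        ]]), 'distortion': array([-0.08766068,  0.        ,  0.        ,  0.        ,  0.        ]), 'rvec': array([ 2.15415425, -2.17218685,  0.1278255 ]), 'tvec': array([0.10374627, 0.53889578, 1.02400384])}
{'time': 0.1, 'joint_positions': array([ 1.25910462,  0.32173437, -0.0700668 ,  1.45155309,  0.02259147,
        1.37080247, -0.05691949]), 'qd': array([ 0.0001015 , -0.00190011, -0.00133805, -0.00103794,  0.0006164 ,
        0.00137916,  0.00267076]), 'joint_torque': array([-5.20241538e-04, -4.92570090e+01, -4.06266460e-01, -3.13397741e+01,
       -6.42158766e-02,  3.94821726e-02,  7.79576271e-05]), 'position': array([ 0.2078255 , -0.61535592,  0.22158012]), 'tool_rot': array([-3.09835717e+00, -5.09205133e-01,  5.76037538e-04]), 'ft_force': array([0.11022803, 0.2858442 , 1.58189576]), 'torque': array([0.05772295, 0.02996379, 0.02230581]), 'grip_force': 0.0, 'grip_width': 0.9992485630009482} -0.0187
```

View pics/top0.png

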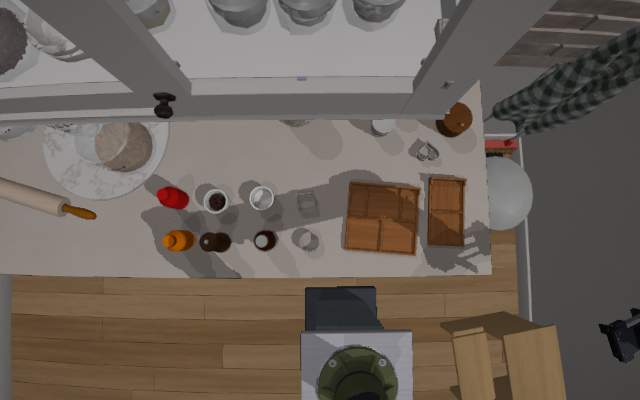

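View pics/scene0.png

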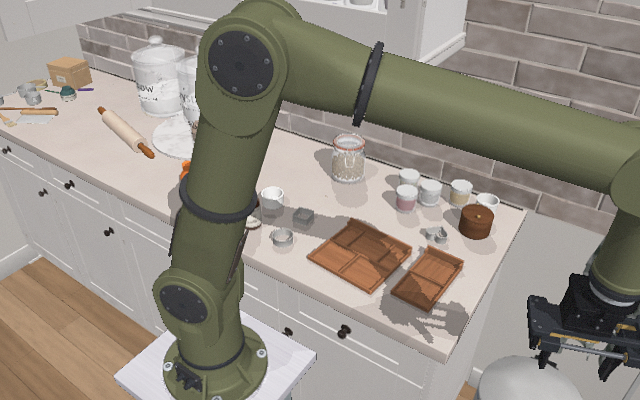

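The top view (robot at the bottom, x up, y left) shows:
- **Look-alikes:** red bottle (172,198) and orange bottle (178,240).
- **Stock:** mill (215,242), dark ramekin (216,201), empty ramekin (261,198), brown bottle (265,240), square cutter (308,203) and round cutter (306,239).
- **Trays:** wide (382,218) and narrow (446,211).
- **Bystander:** heart cutter (427,151).

In the scene view the arm hides the left part of the stock.

```bash
cat > h.py <<'E'
import cv2,numpy as np
from bench import ctrl
def cam(n):
    c=ctrl.camera_params(n);R=cv2.Rodrigues(c["rvec"])[0];return c["intrinsics"],c["distortion"],R,c["tvec"]
def ray(n,uv,z):
    K,D,R,t=cam(n);uv=np.asarray(uv,float).reshape(-1,1,2)
    p=cv2.undistortPoints(uv,K,D).reshape(-1,2);d=np.c_[p,np.ones(len(p))]@R;o=-R.T@t
    return o+d*((z-o[2])/d[:,2])[:,None]
def cloud(n,z):
    K,D,R,t=cam(n);h,w=z.shape;v,u=np.mgrid[:h,:w]
    p=cv2.undistortPoints(np.stack([u,v],-1).reshape(-1,1,2).astype(float),K,D).reshape(-1,2)
    c=np.c_[p,np.ones(len(p))]*z.reshape(-1,1);return ((c-t)@R).reshape(h,w,3)
E
python3 - <<'E'
from h import *
import pickle
d=pickle.load(open("v0.pkl","rb"))
p,z,_=d["top"]
P=cloud("top",z)
for n,(u,v) in dict(red=(172,198),orange=(178,240),mill=(205,242),ram1=(216,201),ram0=(261,198),bott=(262,240),sq=(308,203),rd=(306,239)).items():
    print(n,P[v,u].round(3))
    q=P[v-22:v+22,u-22:u+22];m=(q[...,2]>.012)&(q[...,2]<.16)
    print('  maxz',q[m][:,2].max().round(3) if m.any() else None)
print(P[255:260,300].round(3),-cam("top")[2].T@cam("top")[3])
cv2.imwrite("pics/c1.png",cv2.resize(p[180:262,155:325,::-1],None,fx=4.7,fy=4.7,interpolation=2))
cv2.imwrite("pics/c2.png",cv2.resize(p[135:262,335:475,::-1],None,fx=4.7,fy=4.7,interpolation=2))
E
```

```text
red [0.524 0.497 0.102]
  maxz 0.134
orange [0.412 0.478 0.1  ]
  maxz 0.133
mill [0.408 0.39  0.149]
  maxz 0.151
ram1 [0.523 0.399 0.022]
  maxz 0.047
ram0 [0.533 0.272 0.005]
  maxz 0.046
bott [0.412 0.249 0.129]
  maxz 0.132
sq [0.518 0.135 0.001]
  maxz 0.028
rd [ 0.413  0.142 -0.   ]
  maxz 0.031
[[ 0.367  0.159 -0.001]
 [ 0.365  0.159 -0.003]
 [ 0.362  0.159 -0.   ]
 [ 0.359  0.159  0.001]
 [ 0.356  0.159 -0.001]] [0.41826798 0.10254067 1.07902416]
```

View pics/c1.png

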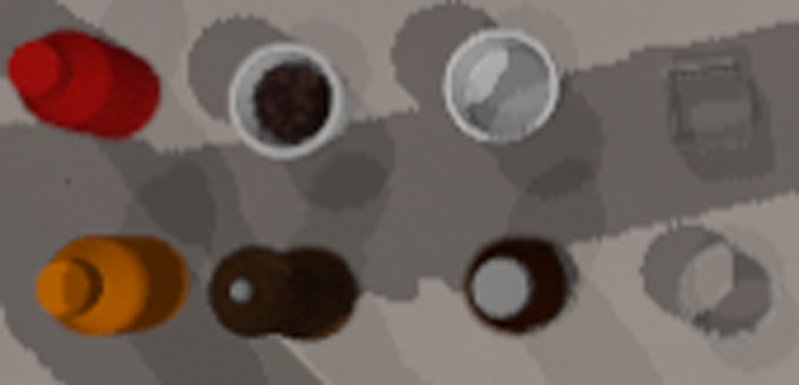

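View pics/c2.png

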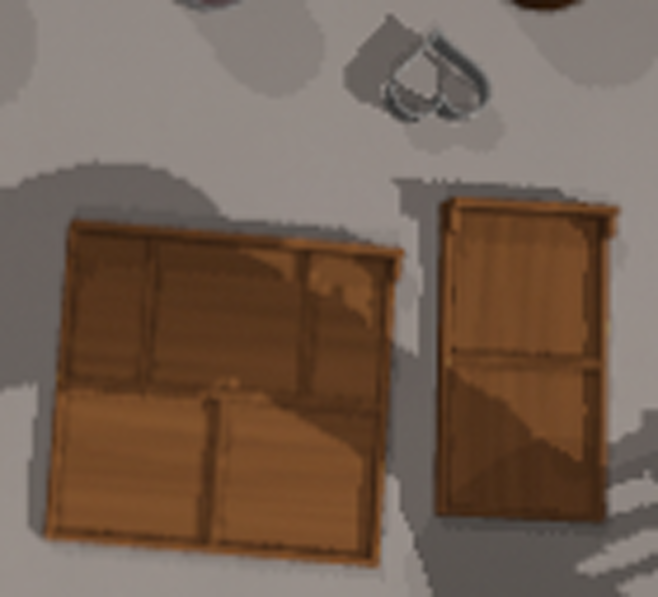

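The first crop shows:
- the bottle cap centre at crop (501,287), the mill knob at (241,291) and the dark ramekin rim centre at (287,100)
- the square cutter at about (712,100) and the round one at about (725,288)

The second crop shows the wide tray's corners at (48,537), (378,565), (402,250) and (70,222). The narrow tray's are at (436,516), (605,520), (618,208) and (443,198).

```bash
python3 - <<'E'
from h import *
import pickle
p,z,_=pickle.load(open("v0.pkl","rb"))["top"]
P=cloud("top",z)
def px(o,c): return [(o[0]+(a+.5)/4.7-.5,o[1]+(b+.5)/4.7-.5) for a,b in c]
o1=(155,180);o2=(335,135)
print("cap",ray("top",px(o1,[(501,287)]),.129),"knob",ray("top",px(o1,[(241,291)]),.149),"ram1",ray("top",px(o1,[(287,100)]),.042),"ram0",ray("top",px(o1,[(501,85)]),.042))
print("red",ray("top",px(o1,[(37,67)]),.129),"orange",ray("top",px(o1,[(68,287)]),.129))
def box(c,zl,zh,r=.05):
    m=(np.hypot(P[...,0]-c[0],P[...,1]-c[1])<r)&(P[...,2]>zl)&(P[...,2]<zh);q=P[m]
    print(m.sum(),q[:,:2].min(0).round(4),q[:,:2].max(0).round(4),((q[:,:2].min(0)+q[:,:2].max(0))/2).round(4))
    return q
box((.41,.25),.115,.14);box((.41,.39),.1,.16)
box((.52,.4),.034,.05);q=box((.518,.13),.017,.035);print(cv2.minAreaRect((q[:,:2]*1000).astype(np.float32)))
q=box((.41,.14),.017,.035);print(cv2.minEnclosingCircle((q[:,:2]*1000).astype(np.float32)))
for nm,f,b in (("wide",[(48,537),(378,565)],[(402,250),(70,222)]),("narrow",[(436,516),(605,520)],[(618,208),(443,198)])):
    F=ray("top",px(o2,f),.012);B=ray("top",px(o2,b),.03)
    fl,fr,br,bl=F[0],F[1],B[0],B[1]
    print(nm,F.round(4).tolist(),B.round(4).tolist(),"w",np.linalg.norm((fl-fr)[:2]),np.linalg.norm((bl-br)[:2]),"d",np.linalg.norm((bl-fl)[:2]),np.linalg.norm((br-fr)[:2]))
    c=(fl+fr+br+bl)/4;yv=(fl-fr)/1;yv+= (bl-br);y1=np.degrees(np.arctan2(-yv[0],yv[1]));xv=bl-fl+br-fr;y2=np.degrees(np.arctan2(xv[1],xv[0]))
    print(" c",c.round(4),"yaw",y1,y2)
    a=np.radians((y1+y2)/2);R=np.array([[np.cos(a),-np.sin(a)],[np.sin(a),np.cos(a)]])
    for k in ([(-.0475,.05),(-.0475,-.05),(.0475,0)] if nm=="wide" else [(.0475,0),(-.0475,0)]): print("  comp",k,(c[:2]+R@k).round(4))
E
```

```text
cap [[0.41030598 0.25106599 0.129     ]] knob [[0.40880509 0.38751117 0.149     ]] ram1 [[0.52170773 0.39487166 0.042     ]] ram0 [[0.52975548 0.2656291  0.042     ]]
red [[0.5324895  0.51241292 0.129     ]] orange [[0.41080358 0.49044813 0.129     ]]
123 [0.3967 0.2364] [0.4247 0.2674] [0.4107 0.2519]
333 [0.3843 0.363 ] [0.4331 0.4122] [0.4087 0.3876]
127 [0.4875 0.3646] [0.5534 0.4298] [0.5204 0.3972]
60 [0.4925 0.1174] [0.5442 0.1688] [0.5184 0.1431]
((517.95068359375, 143.19842529296875), (50.416358947753906, 50.95010757446289), 4.984203338623047)
46 [0.3766 0.104 ] [0.433  0.1606] [0.4048 0.1323]
((403.6493835449219, 131.60452270507812), 29.323747634887695)
wide [[0.3843, 0.0306, 0.012], [0.3648, -0.1706, 0.012]] [[0.5558, -0.1874, 0.03], [0.5745, 0.0155, 0.03]] w 0.20214790542695016 0.20379558423701566 d 0.19082752932038527 0.19176224644774087
 c [ 0.4699 -0.078   0.021 ] yaw -5.405013606349261 -4.786902414335743
  comp (-0.0475, 0.05) [ 0.427 -0.024]
  comp (-0.0475, -0.05) [ 0.4181 -0.1236]
  comp (0.0475, 0) [ 0.5172 -0.0822]
narrow [[0.3939, -0.2075, 0.012], [0.3897, -0.3133, 0.012]] [[0.581, -0.3241, 0.03], [0.5878, -0.2143, 0.03]] w 0.10591782509989894 0.11002756901849613 d 0.19398800756961912 0.19157743508578318
 c [ 0.4881 -0.2648  0.021 ] yaw -2.9301668500480185 -2.6155304240505104
  comp (0.0475, 0) [ 0.5356 -0.2671]
  comp (-0.0475, 0) [ 0.4407 -0.2625]
```

Emit:
step_arm:
  targets:
    - [2.4,3.0,0.6,0,0,3,1]
    - [2.4,3.0,0.6,0,0,3,1]
    - [2.4,3.0,0.6,0,0,3,1]
    - [2.4,3.0,0.6,0,0,3,1]
    - [2.4,3.0,0.6,0,0,3,1]
  force: 20

```text
time: 0.52
position: [0.3287, -0.464, 0.2524]
tool_rot: [-3.005, -0.913, 0.001]
ft_force: [0.8, -0.5, 0.5]
grip_width: 1.002
grip_force: 0.0
```

Emit:
step_arm:
  targets:
    - [2.4,3.0,0,0,0,3,1]
    - [2.4,3.0,0,0,0,3,1]
    - [2.4,3.0,0,0,0,3,1]
    - [2.4,3.0,0,0,0,3,1]
    - [2.4,3.0,0,0,0,3,1]

```text
time: 0.93
position: [0.4486, -0.3141, 0.2523]
tool_rot: [-2.861, -1.298, 0.001]
ft_force: [0.8, -0.9, 0.1]
grip_width: 1.001
grip_force: 0.0
```

Emit:
step_arm:
  targets:
    - [2.4,3.0,0,0,0,3,1]
    - [2.4,3.0,0,0,0,3,1]
    - [0,4,0,0,0,3,1]
    - [0,4,0,0,0,3,1]
    - [0,4,0,0,0,3,1]

```text
time: 1.35
position: [0.4958, -0.1337, 0.2519]
tool_rot: [-2.666, -1.66, 0.001]
ft_force: [1.7, 0.8, 0.1]
grip_width: 1.001
grip_force: 0.0
```

Emit:
step_arm:
  targets:
    - [0,4,0,0,0,3,1]
    - [0,4,0,0,0,3,1]
    - [0,4,0,0,0,3,1]
    - [0,4,0,0,0,3,1]
    - [0,4,0,0,0,3,1]

```text
time: 1.77
position: [0.4954, 0.066, 0.2524]
tool_rot: [2.427, 1.994, -0.001]
ft_force: [1.2, 0.3, 0.0]
grip_width: 0.999
grip_force: 0.0
```

Emit:
step_arm:
  targets:
    - [0,4,0,0,0,3,1]
    - [0,4,0,0,0,3,1]
    - [0,0,0,0,0,5.3,1]
    - [0,0,0,0,0,0,1]
    - [0,0,0,0,0,0,1]

```text
time: 2.18
position: [0.4959, 0.1437, 0.2522]
tool_rot: [2.224, 2.218, -0.002]
ft_force: [0.4, -0.5, -0.3]
grip_width: 0.998
grip_force: 0.0
```

Emit:
step_arm:
  targets:
    - [-2.1,2.7,0,0,0,0,1]
    - [-2.1,2.7,0,0,0,0,1]
    - [-2.1,2.7,0,0,0,0,1]
    - [-2.2,2.7,0,0,0,0,1]
    - [0,0,0,0,0,0,1]

```text
time: 2.6
position: [0.4068, 0.257, 0.2529]
tool_rot: [-2.216, -2.225, -0.001]
ft_force: [-0.4, 0.7, 1.5]
grip_width: 1.003
grip_force: 0.0
```

Emit:
step_arm:
  targets:
    - [0,0,-4,0,0,0,1]
    - [0,0,-4,0,0,0,1]
    - [0,0,-4,0,0,0,1]
    - [0,0,-4,0,0,0,1]
    - [0,0,-4,0,0,0,1]

```text
time: 3.02
position: [0.4121, 0.2498, 0.0508]
tool_rot: [2.227, 2.213, -0.0]
ft_force: [1.9, -0.2, -0.9]
grip_width: 0.999
grip_force: 0.0
```

Emit:
step_arm:
  targets:
    - [0,0,-1.2,0,0,0,1]
    - [0,0,0,0,0,0,1]
    - [0,0,0,0,0,0,0.6]
    - [0,0,0,0,0,0,0.4]
    - [0,0,0,0,0,0,0.4]

```text
time: 3.43
position: [0.4132, 0.2529, 0.043]
tool_rot: [2.222, 2.218, 0.006]
ft_force: [0.6, -0.5, -0.4]
grip_width: 0.853
grip_force: 0.0
```

Emit:
step_arm:
  targets:
    - [0,0,0,0,0,0,0.4]
    - [0,0,0,0,0,0,0.4]
    - [0,0,0,0,0,0,0.4]
    - [0,0,0,0,0,0,0.4]
    - [0,0,0,0,0,0,0.4]

```text
time: 3.85
position: [0.4124, 0.2526, 0.0418]
tool_rot: [2.221, 2.219, 0.004]
ft_force: [1.2, -2.1, 6.9]
grip_width: 0.658
grip_force: 19.9
```

Emit:
step_arm:
  targets:
    - [0,0,1,0,0,0,0.4]
    - [0,0,2.5,0,0,0,0.4]
    - [0,0,3,0,0,0,0.4]
    - [0,0,3,0,0,0,0.4]
    - [0,0,2.5,0,0,0,0.4]
  force: 30

```text
time: 4.27
position: [0.4101, 0.2525, 0.1623]
tool_rot: [-2.221, -2.222, 0.001]
ft_force: [1.0, 0.0, -2.1]
grip_width: 0.658
grip_force: 29.8
```

Emit:
step_arm:
  targets:
    - [0.6,-2,0,0,0,0,0.4]
    - [1.1,-3.4,0,0,0,0,0.4]
    - [1.1,-3.4,0,0,0,0,0.4]
    - [1.1,-3.4,0,0,0,0,0.4]
    - [1.1,-3.4,0,0,0,0,0.4]

```text
time: 4.68
position: [0.4603, 0.0948, 0.1607]
tool_rot: [-2.221, -2.222, 0.001]
ft_force: [1.3, 1.3, -2.1]
grip_width: 0.651
grip_force: 29.8
```

Emit:
step_arm:
  targets:
    - [1.1,-3.4,0,0,0,0,0.4]
    - [1.1,-3.4,0,0,0,0,0.4]
    - [1.1,-3.4,0,0,0,0,0.4]
    - [1.1,-3.4,0,0,0,0,0.4]
    - [1.1,-3.4,0,0,0,0,0.4]

```text
time: 5.1
position: [0.5153, -0.0751, 0.1604]
tool_rot: [-2.221, -2.22, 0.001]
ft_force: [0.9, 0.8, -2.8]
grip_width: 0.656
grip_force: 29.8
```

Emit:
step_arm:
  targets:
    - [0,-0.9,0,0,0,0,0.4]
    - [0,0,0,0,0,0,0.4]
    - [0,0,0,0,0,0,0.4]
    - [0,0,0,0,0,0,0.4]
    - [0,0,0,0,0,0,0.4]

```text
time: 5.52
position: [0.5157, -0.0807, 0.1606]
tool_rot: [-2.218, -2.224, -0.0]
ft_force: [0.4, -0.1, -2.4]
grip_width: 0.655
grip_force: 29.8
```

```bash
python3 - <<'E'
from h import *
import pickle
d=pickle.load(open("v0.pkl","rb"))
for n in ("top","scene"):
    p,z,_=d[n];P=cloud(n,z);H=cv2.cvtColor(p,cv2.COLOR_RGB2HSV)
    m=(H[...,1]>110)&(H[...,0]<20)&(H[...,2]>25)&(z>0)&(P[...,2]<.04)&(P[...,2]>-.005)&(P[...,0]<.62)&(P[...,0]>.34)
    for nm,a,b in(("wide",-.2,.05),("narrow",-.36,-.195)):
        k=(m&(P[...,1]>a)&(P[...,1]<b)).astype(np.uint8)
        k=cv2.morphologyEx(k,cv2.MORPH_OPEN,np.ones((3,3)))
        l,L,S,_=cv2.connectedComponentsWithStats(k);k=L==1+S[1:,4].argmax()
        q=P[k]; r=cv2.minAreaRect((q[:,:2]*1000).astype(np.float32)); print(n,nm,k.sum(),np.round(r[0],1),np.round(r[1],1),round(r[2],2))
        f=q[q[:,2]<.0075]; print("  floor z",np.median(f[:,2]) if len(f) else None)
E
```

```text
top wide 4770 [472.5 -78.6] [204.6 198.8] 84.62
  floor z 0.0036602256908764073
top narrow 2417 [ 488.6 -266.4] [106.3 194.7] 86.77
  floor z 0.003681913995902239
scene wide 4148 [472.7 -79.6] [207.9 199.7] 85.05
  floor z 0.005814276707012581
scene narrow 2466 [ 490.1 -268.5] [105.9 199.2] 87.02
  floor z 0.005290695283420086
```

Emit:
step_arm:
  targets:
    - [0.3,-0.2,-2,0,0,0,0.4]
    - [0,0,-3,0,0,0,0.4]
    - [0,0,-3,0,0,0,0.4]
    - [0,0,-2,0,0,0,0.4]
    - [0,0,-1,0,0,0,0.4]

```text
time: 5.93
position: [0.5168, -0.083, 0.0479]
tool_rot: [-2.217, -2.221, 0.003]
ft_force: [-0.0, 0.3, -1.7]
grip_width: 0.655
grip_force: 29.8
```

Emit:
step_arm:
  targets:
    - [0,0,-0.1,0,0,0,0.4]
    - [0,0,-0.1,0,0,0,0.4]
    - [0,0,0,0,0,0,0.4]
    - [0,0,0,0,0,0,0.4]
    - [0,0,0,0,0,0,0.4]

```text
time: 6.35
position: [0.5201, -0.085, 0.05]
tool_rot: [2.22, 2.219, 0.002]
ft_force: [-0.5, 0.3, -2.6]
grip_width: 0.66
grip_force: 29.8
```

Emit:
step_arm:
  targets:
    - [0,0.2,-0.1,0,0,0,0.4]
    - [0,0,-0.1,0,0,0,0.4]
    - [0,0,-0.1,0,0,0,0.4]
    - [0,0,0,0,0,0,0.4]
    - [0,0,0,0,0,0,0.4]

```text
time: 6.77
position: [0.5192, -0.0827, 0.0459]
tool_rot: [2.222, 2.221, 0.0]
ft_force: [-0.9, 0.6, 0.9]
grip_width: 0.656
grip_force: 29.8
```

Emit:
step_arm:
  targets:
    - [0,0,-0.1,0,0,0,0.4]
    - [0,0,0,0,0,0,0.4]
    - [0,0,0,0,0,0,0.4]
    - [0,0,0,0,0,0,0.4]
    - [0,0,0,0,0,0,0.4]

```text
time: 7.18
position: [0.5193, -0.0826, 0.0458]
tool_rot: [2.222, 2.221, -0.0]
ft_force: [-3.8, 1.1, 8.6]
grip_width: 0.658
grip_force: 29.8
```

Emit:
step_arm:
  targets:
    - [0,0,0,0,0,0,0.8]
    - [0,0,0,0,0,0,1]
    - [0,0,0,0,0,0,1]
    - [0,0,0,0,0,0,1]
    - [0,0,0,0,0,0,1]

```text
time: 7.6
position: [0.519, -0.0829, 0.0444]
tool_rot: [-2.222, -2.221, 0.0]
ft_force: [-0.4, -0.6, 0.4]
grip_width: 0.941
grip_force: 0.0
```

Emit:
step_arm:
  targets:
    - [0,0,3,0,0,0,1]
    - [0,0,4,0,0,0,1]
    - [0,0,4,0,0,0,1]
    - [0,0,4,0,0,0,1]
    - [0,0,4,0,0,0,1]

```text
time: 8.02
position: [0.5186, -0.0827, 0.2364]
tool_rot: [2.222, 2.221, -0.0]
ft_force: [0.7, -0.7, -0.2]
grip_width: 1.001
grip_force: 0.0
```

Emit:
step_arm:
  targets:
    - [-0.9,3.9,1,0,0,0,1]
    - [-0.9,3.9,1,0,0,0,1]
    - [-0.9,3.9,0,0,0,0,1]
    - [-0.9,3.9,0,0,0,0,1]
    - [-0.9,3.9,0,0,0,0,1]

```text
time: 8.43
position: [0.4734, 0.1138, 0.2549]
tool_rot: [2.222, 2.219, 0.001]
ft_force: [1.5, -0.7, -0.3]
grip_width: 1.004
grip_force: 0.0
```

Emit:
step_arm:
  targets:
    - [-0.9,3.9,0,0,0,0,1]
    - [-0.9,3.9,0,0,0,0,1]
    - [-0.9,3.9,0,0,0,0,1]
    - [-0.9,3.9,0,0,0,0,1]
    - [-0.9,3.9,0,0,0,0,1]

```text
time: 8.85
position: [0.4284, 0.3087, 0.2549]
tool_rot: [2.222, 2.219, 0.001]
ft_force: [0.7, 0.2, -0.1]
grip_width: 1.005
grip_force: 0.0
```

Emit:
step_arm:
  targets:
    - [-1,3.9,0,0,0,0,1]
    - [-1,4.1,0,0,0,0,1]
    - [0,0,0,0,0,0,1]
    - [0,0,0,0,0,0,1]
    - [0,0,0,0,0,0,1]

```text
time: 9.27
position: [0.4092, 0.3863, 0.2542]
tool_rot: [2.221, 2.221, -0.001]
ft_force: [0.4, -1.6, 0.1]
grip_width: 1.002
grip_force: 0.0
```

```bash
python3 - <<'E'
from h import *
ps=np.mean([ctrl.get_state()["position"] for _ in range(1)],0);print(ps)
a,_=ctrl.get_image("scene");b,z=ctrl.get_image("top");P=cloud("top",z)
m=(np.hypot(P[...,0]-.519,P[...,1]+.083)<.05)&(P[...,2]>.115)&(P[...,2]<.14);q=P[m][:,:2]
print(m.sum(),(q.min(0)+q.max(0))/2,q.mean(0))
cv2.imwrite("pics/s1.png",np.vstack([cv2.resize(a[170:330,150:550,::-1],(800,320)),cv2.resize(b[130:270,140:490,::-1],(700,280)).copy() if 0 else np.zeros((0,800,3),np.uint8)]))
E
```

```text
[0.40918197 0.38632985 0.25415874]
133 [ 0.51414357 -0.083363  ] [ 0.51366549 -0.08292013]
```

View pics/s1.png

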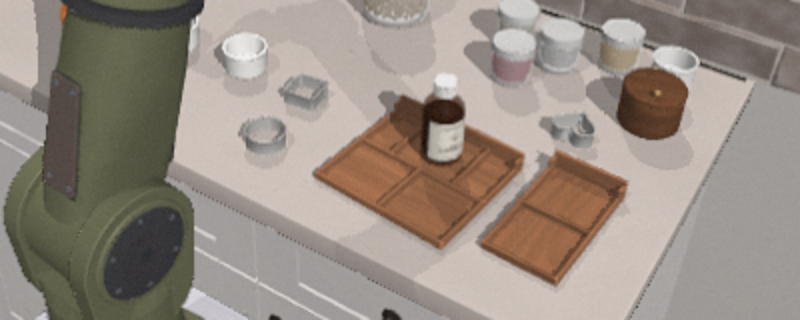

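The scene view shows the bottle upright in the back middle compartment (cap at crop (446,85)). I'll check its position from both views.

```bash
python3 - <<'E'
from h import *
for n in("scene","top"):
    p,z=ctrl.get_image(n);P=cloud(n,z)
    D=np.hypot(P[...,0]-.517,P[...,1]+.083)
    m=(D<.05)&(P[...,2]>.105)&(P[...,2]<.14)&(p.min(2)>110)
    v,u=np.nonzero(m);print(n,m.sum(),"px box",u.min(),u.max(),v.min(),v.max())
    print("  box-centre ray z=.122",ray(n,[((u.min()+u.max())/2,(v.min()+v.max())/2)],.118 if n=="scene" else .129).round(4))
    m=(D<.05)&(P[...,2]>.02)&(P[...,2]<.078);q=P[m][:,:2]
    r=lambda s:np.hypot(*(q-s[:2]).T)-.029
    from scipy.optimize import least_squares
    print("  body fit",least_squares(r,[.517,-.083],loss="soft_l1",f_scale=.002).x.round(4),len(q))
E
```

```text
scene 152 px box 366 379 206 219
  box-centre ray z=.122 [[ 0.5263 -0.0795  0.118 ]]
  body fit [ 0.5205 -0.0837] 362
top 116 px box 385 397 193 204
  box-centre ray z=.122 [[ 0.5155 -0.0829  0.129 ]]
  body fit [ 0.5249 -0.0823] 91
```

Emit:
step_arm:
  targets:
    - [0,0.1,-4,0,0,0,1]
    - [0,0,-4,0,0,0,1]
    - [0,0,-4,0,0,0,1]
    - [0,0,-3.4,0,0,0,1]
    - [0,0,0,0,0,0,0.7]

```text
time: 9.88
position: [0.407, 0.3821, 0.0942]
tool_rot: [-2.225, -2.218, 0.018]
ft_force: [-1.0, -0.8, -1.2]
grip_width: 0.976
grip_force: 0.0
```

Emit:
step_arm:
  targets:
    - [0,0,0,0,0,0,0.3]
    - [0,0,0,0,0,0,0.3]
    - [0,0,0,0,0,0,0.3]
    - [0,0,0,0,0,0,0.3]
    - [0,0,0,0,0,0,0.3]
  force: 25

```text
time: 10.3
position: [0.4102, 0.3884, 0.1025]
tool_rot: [2.222, 2.22, 0.005]
ft_force: [-0.5, -0.7, 0.9]
grip_width: 0.629
grip_force: 0.0
```

Emit:
step_arm:
  targets:
    - [0,0,0,0,0,0,0.3]
    - [0,0,0,0,0,0,0.3]
    - [0,0,0,0,0,0,0.3]
    - [0,0,0,0,0,0,0.3]
    - [0,0,0,0,0,0,0.3]

```text
time: 10.72
position: [0.4096, 0.3883, 0.1018]
tool_rot: [2.222, 2.221, 0.003]
ft_force: [-0.4, -0.8, 6.5]
grip_width: 0.548
grip_force: 24.9
```

Emit:
step_arm:
  targets:
    - [0,0,1.5,0,0,0,0.3]
    - [0,0,3.5,0,0,0,0.3]
    - [0,0,4,0,0,0,0.3]
    - [0,0,4,0,0,0,0.3]
    - [0,0,4,0,0,0,0.3]
  force: 30

```text
time: 11.13
position: [0.4085, 0.3872, 0.2718]
tool_rot: [2.221, 2.221, -0.002]
ft_force: [0.4, -0.2, -1.6]
grip_width: 0.548
grip_force: 29.7
```

Emit:
step_arm:
  targets:
    - [0.1,-1.5,0,0,0,0,0.3]
    - [0.7,-3,0,0,0,0,0.3]
    - [0.7,-3.6,0,0,0,0,0.3]
    - [0.7,-3.6,0,0,0,0,0.3]
    - [0.7,-3.6,0,0,0,0,0.3]

```text
time: 11.55
position: [0.4377, 0.2331, 0.2701]
tool_rot: [2.221, 2.222, -0.001]
ft_force: [1.6, -1.0, -0.6]
grip_width: 0.542
grip_force: 29.7
```

Emit:
step_arm:
  targets:
    - [0.7,-3.6,0,0,0,0,0.3]
    - [0.7,-3.6,0,0,0,0,0.3]
    - [0.7,-3.6,0,0,0,0,0.3]
    - [0.7,-3.6,0,0,0,0,0.3]
    - [0.7,-3.6,0,0,0,0,0.3]

```text
time: 11.97
position: [0.4727, 0.0528, 0.2704]
tool_rot: [2.221, 2.22, -0.001]
ft_force: [0.5, 2.2, -2.2]
grip_width: 0.544
grip_force: 29.7
```

Emit:
step_arm:
  targets:
    - [0.7,-3.6,0,0,0,0,0.3]
    - [0.7,-3.6,0,0,0,0,0.3]
    - [0.7,-3.6,0,0,0,0,0.3]
    - [0.7,-3.6,0,0,0,0,0.3]
    - [0.7,-3.6,0,0,0,0,0.3]

```text
time: 12.38
position: [0.5078, -0.127, 0.2701]
tool_rot: [-2.222, -2.221, 0.001]
ft_force: [1.5, 0.2, -1.6]
grip_width: 0.545
grip_force: 29.7
```

Emit:
step_arm:
  targets:
    - [0.7,-3.6,0,0,0,0,0.3]
    - [0.7,-3.6,0,0,0,0,0.3]
    - [0.7,-3.6,0,0,0,0,0.3]
    - [0,0,0,0,0,0,0.3]
    - [0,0,0,0,0,0,0.3]

```text
time: 12.8
position: [0.5282, -0.2361, 0.269]
tool_rot: [-2.226, -2.214, 0.001]
ft_force: [-0.9, 1.6, -2.8]
grip_width: 0.546
grip_force: 29.8
```

Emit:
step_arm:
  targets:
    - [0,0,0,0,0,0,0.3]
    - [0,0,0,0,0,0,0.3]
    - [0,0,0,0,0,0,0.3]
    - [0,0,0,0,0,0,0.3]
    - [0,0,0,0,0,0,0.3]

```text
time: 13.22
position: [0.5292, -0.2325, 0.2709]
tool_rot: [2.22, 2.222, -0.0]
ft_force: [0.4, -0.1, -2.0]
grip_width: 0.547
grip_force: 29.8
```

Emit:
step_arm:
  targets:
    - [0.3,-1.6,0,0,0,0,0.3]
    - [0.4,-2.0,0,0,0,0,0.3]
    - [0,0,-3,0,0,0,0.3]
    - [0,0,-4,0,0,0,0.3]
    - [0,0,-4,0,0,0,0.3]

```text
time: 13.63
position: [0.537, -0.2711, 0.1605]
tool_rot: [2.221, 2.217, 0.001]
ft_force: [0.9, -0.0, -2.4]
grip_width: 0.547
grip_force: 29.8
```

Emit:
step_arm:
  targets:
    - [0,0,-3,0,0,0,0.3]
    - [0,0,-1.5,0,0,0,0.3]
    - [0,0,-0.5,0,0,0,0.3]
    - [0,0,0,0,0,0,0.3]
    - [0,0,0,0,0,0,0.3]

```text
time: 14.05
position: [0.537, -0.27, 0.1117]
tool_rot: [2.221, 2.219, 0.001]
ft_force: [1.1, 0.6, -0.9]
grip_width: 0.545
grip_force: 29.8
```

```bash
python3 - <<'E'
from h import *
a,_=ctrl.get_image("scene");b,_=ctrl.get_image("top")
cv2.imwrite("pics/s2.png",np.hstack([cv2.resize(a[150:330,330:530,::-1],(400,360)),cv2.resize(b[150:276,330:470,::-1],(400,360))]))
E
```

```text
(no output)
```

View pics/s2.png

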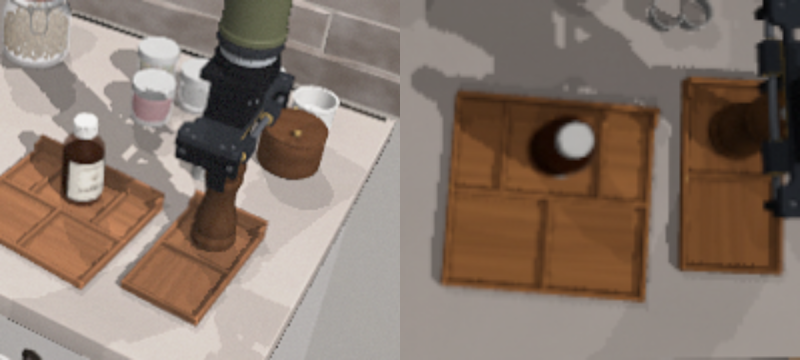

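The mill hangs upright over the back compartment of the narrow tray (left half, foot at about (213,240)), and the bottle stands in its place at (83,165). Next I lower the mill.

Emit:
step_arm:
  targets:
    - [0,0,-0.2,0,0,0,0.3]
    - [0,0,-0.1,0,0,0,0.3]
    - [0,0,0,0,0,0,0.3]
    - [0,0,0,0,0,0,0.3]
    - [0,0,0,0,0,0,0.3]

```text
time: 14.57
position: [0.5362, -0.2694, 0.1078]
tool_rot: [2.222, 2.221, 0.0]
ft_force: [-1.1, 0.7, -1.4]
grip_width: 0.544
grip_force: 29.8
```

Emit:
step_arm:
  targets:
    - [0,0,-0.1,0,0,0,0.3]
    - [0,0,0,0,0,0,0.3]
    - [0,0,0,0,0,0,0.3]
    - [0,0,0,0,0,0,0.3]
    - [0,0,0,0,0,0,0.3]

```text
time: 14.98
position: [0.5361, -0.2694, 0.1066]
tool_rot: [2.222, 2.221, 0.0]
ft_force: [-0.1, 0.0, -1.2]
grip_width: 0.548
grip_force: 29.8
```

Emit:
step_arm:
  targets:
    - [0,0,-0.1,0,0,0,0.3]
    - [0,0,0,0,0,0,0.3]
    - [0,0,0,0,0,0,0.3]
    - [0,0,0,0,0,0,0.3]
    - [0,0,0,0,0,0,0.3]

```text
time: 15.4
position: [0.5364, -0.2696, 0.106]
tool_rot: [2.222, 2.22, 0.0]
ft_force: [-0.8, -0.5, 2.6]
grip_width: 0.547
grip_force: 29.9
```

Emit:
step_arm:
  targets:
    - [0,0,-0.1,0,0,0,0.3]
    - [0,0,0,0,0,0,0.3]
    - [0,0,0,0,0,0,0.3]
    - [0,0,0,0,0,0,0.3]
    - [0,0,0,0,0,0,0.3]

```text
time: 15.82
position: [0.5366, -0.2701, 0.1059]
tool_rot: [2.221, 2.219, -0.001]
ft_force: [-0.9, -0.7, 6.9]
grip_width: 0.548
grip_force: 30.0
```

Emit:
step_arm:
  targets:
    - [0,0,0,0,0,0,0.8]
    - [0,0,0,0,0,0,1]
    - [0,0,0,0,0,0,1]
    - [0,0,0,0,0,0,1]
    - [0,0,0,0,0,0,1]

```text
time: 16.23
position: [0.5359, -0.2691, 0.1041]
tool_rot: [-2.221, -2.22, 0.0]
ft_force: [-0.6, 0.5, -0.3]
grip_width: 0.839
grip_force: 0.0
```

Emit:
step_arm:
  targets:
    - [0,0,2,0,0,0,1]
    - [0,0,3.5,0,0,0,1]
    - [0,0,4,0,0,0,1]
    - [0,0,4,0,0,0,1]
    - [0,0,1.5,0,0,0,1]

```text
time: 16.65
position: [0.5384, -0.2698, 0.2608]
tool_rot: [2.216, 2.215, 0.004]
ft_force: [0.0, 0.4, 1.3]
grip_width: 1.002
grip_force: 0.0
```

Emit:
step_arm:
  targets:
    - [-0.8,3.8,0,0,0,7,1]
    - [-0.8,3.8,0,0,0,7,1]
    - [-0.8,3.8,0,0,0,7,1]
    - [-0.8,3.8,0,0,0,7,1]
    - [-0.8,3.8,0,0,0,7,1]

```text
time: 17.07
position: [0.4954, -0.0775, 0.2543]
tool_rot: [-1.443, -2.79, 0.0]
ft_force: [0.9, 1.5, 0.8]
grip_width: 0.997
grip_force: 0.0
```

Emit:
step_arm:
  targets:
    - [-0.8,3.8,0,0,0,7,1]
    - [-0.8,3.8,0,0,0,7,1]
    - [-0.8,3.8,0,0,0,7,1]
    - [-0.8,3.8,0,0,0,7,1]
    - [-0.8,3.8,0,0,0,7,1]

```text
time: 17.48
position: [0.4552, 0.1124, 0.2545]
tool_rot: [0.537, 3.095, -0.001]
ft_force: [0.9, -0.1, -0.1]
grip_width: 1.001
grip_force: 0.0
```

Emit:
step_arm:
  targets:
    - [0,0,-2,0,0,7,1]
    - [0,0,-2,0,0,7,1]
    - [0,0,-2,0,0,1,1]
    - [0,0,0,0,0,0,1]
    - [0,0,0,0,0,0,1]

```text
time: 17.9
position: [0.4554, 0.1107, 0.1941]
tool_rot: [-0.139, -3.136, -0.0]
ft_force: [-0.4, -0.5, -0.3]
grip_width: 1.002
grip_force: 0.0
```

```bash
python3 - <<'E'
from h import *
s=ctrl.get_state();print(s["position"],s["joint_positions"].round(2))
import pickle
P0=pickle.load(open("v0.pkl","rb"))
from scipy.optimize import least_squares
for n in("scene","top"):
    p,z=ctrl.get_image(n);P=cloud(n,z);cv2.imwrite(f"pics/{n}3.png",p[...,::-1])
    m=(np.hypot(P[...,0]-.406,P[...,1]-.132)<.045)&(P[...,2]>.014)&(P[...,2]<.032);q=P[m][:,:2]
    c,r=cv2.minEnclosingCircle((q*1000).astype(np.float32));print(n,"round",len(q),np.round(c,1),r)
    print(least_squares(lambda s:np.hypot(*(q-s).T)-.0295,[.405,.132],loss="soft_l1",f_scale=.002).x)
    m=(np.hypot(P[...,0]-.518,P[...,1]-.143)<.045)&(P[...,2]>.014)&(P[...,2]<.032);q=P[m][:,:2]
    if len(q):print(n,"sq",len(q),cv2.minAreaRect((q*1000).astype(np.float32)))
    m=(np.hypot(P[...,0]-.536,P[...,1]+.269)<.04)&(P[...,2]>.11)&(P[...,2]<.16);q=P[m][:,:2];print("mill head",len(q),(q.min(0)+q.max(0))/2 if len(q) else 0)
E
```

```text
[0.45535856 0.11067338 0.19409539] [ 0.61 -0.03 -0.87  1.89 -0.02  1.27  1.22]
scene round 163 [408.8 133.6] 32.12977981567383
[0.40800868 0.13196066]
scene sq 159 ((521.84228515625, 143.7652587890625), (54.64354705810547, 54.588829040527344), 6.2767815589904785)
mill head 356 [ 0.53172969 -0.27015847]
top round 0 [0. 0.] 0.0
[0.405 0.132]
mill head 314 [ 0.53358406 -0.26962721]
```

View pics/scene3.png

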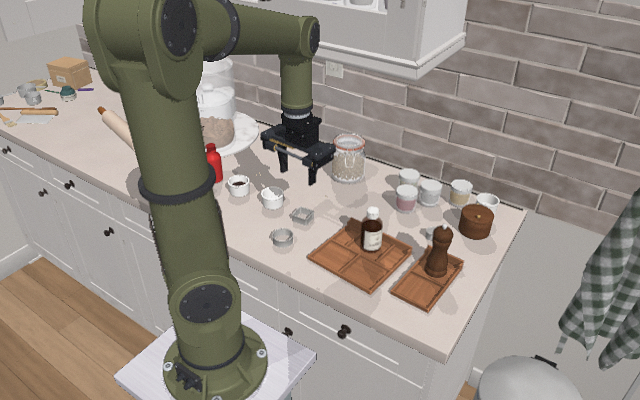

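The scene view shows bottle and mill standing upright in their compartments (372,230) and (438,255); the round cutter is at (283,238) and the square one at (302,214). Next, the round cutter.

Emit:
step_arm:
  targets:
    - [-1.6,0.7,0,0,0,0,1]
    - [-1.6,0.7,0,0,0,0,1]
    - [-1.7,0.7,0,0,0,0,1]
    - [0,0,-3,0,0,0,1]
    - [0,0,-3,0,0,0,1]
  force: 8

```text
time: 18.42
position: [0.4097, 0.1323, 0.1371]
tool_rot: [0.138, 3.13, -0.002]
ft_force: [0.5, -1.3, -1.7]
grip_width: 1.001
grip_force: 0.0
```

Emit:
step_arm:
  targets:
    - [0,0,-3,0,0,0,1]
    - [0,0,-3,0,0,0,1]
    - [0,0,-3,0,0,0,1]
    - [0,0,0,0,0,0,1]
    - [0,0,0,0,0,0,1]

```text
time: 18.83
position: [0.4069, 0.1319, 0.0449]
tool_rot: [-0.138, -3.136, -0.002]
ft_force: [0.9, 0.8, 0.6]
grip_width: 1.003
grip_force: 0.0
```

```bash
python3 - <<'E'
from h import *
s=ctrl.get_state();print(s["position"],s["tool_rot"],s["joint_positions"].round(2))
E
```

```text
[0.40689336 0.13191052 0.04485391] [-1.38214582e-01 -3.13642967e+00 -1.92280492e-03] [ 0.56  0.09 -0.95  2.15  0.09  0.95  1.04]
```

Emit:
step_arm:
  targets:
    - [0,0,-2,0,0,0,1]
    - [0,0,-1.4,0,0,0,1]
    - [0,0,0,0,0,0,0.8]
    - [0,0,0,0,0,0,0.7]
    - [0,0,0,0,0,0,0.5]
  force: 8

```text
time: 19.25
position: [0.4091, 0.132, 0.0127]
tool_rot: [0.138, 3.135, 0.0]
ft_force: [-0.8, -0.5, -0.2]
grip_width: 0.852
grip_force: 0.0
```

Emit:
step_arm:
  targets:
    - [0,0,0,0,0,0,0.5]
    - [0,0,0,0,0,0,0.5]
    - [0,0,0,0,0,0,0.5]
    - [0,0,0,0,0,0,0.5]
    - [0,0,0,0,0,0,0.5]

```text
time: 19.67
position: [0.4079, 0.1315, 0.0114]
tool_rot: [0.138, 3.137, -0.001]
ft_force: [-0.7, -0.3, 6.8]
grip_width: 0.639
grip_force: 8.0
```

Emit:
step_arm:
  targets:
    - [0,0,0.5,0,0,0,0.5]
    - [0,0,1.5,0,0,0,0.5]
    - [0,0,2,0,0,0,0.5]
    - [0,0,2,0,0,0,0.5]
    - [0,0,2,0,0,0,0.5]

```text
time: 20.08
position: [0.4066, 0.132, 0.0914]
tool_rot: [-0.137, -3.138, -0.001]
ft_force: [1.1, 0.2, -1.4]
grip_width: 0.64
grip_force: 8.0
```

```bash
python3 - <<'E'
from h import *
a,z=ctrl.get_image("scene");b,_=ctrl.get_image("top")
cv2.imwrite("pics/s4.png",np.hstack([cv2.resize(a[150:280,220:364,::-1],(400,360)),cv2.resize(b[180:270,265:365,::-1],(400,360))]))
E
```

```text
(no output)
```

View pics/s4.png

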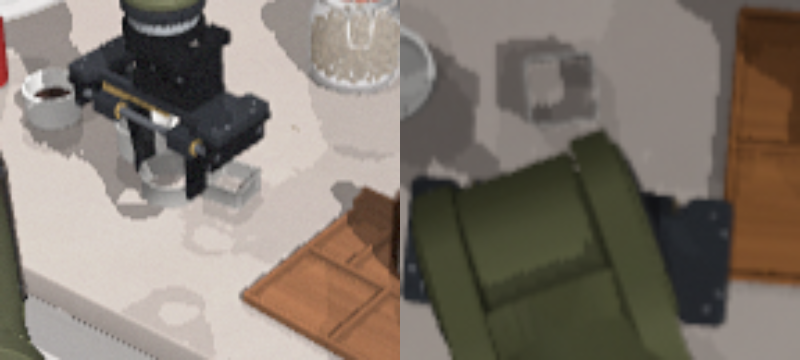

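The ring hangs level between the fingers at (165,178) in the left half. I'll measure its centre relative to the tool.

```bash
python3 - <<'E'
from h import *
from scipy.optimize import least_squares
for k in range(1):
    p,z=ctrl.get_image("scene");P=cloud("scene",z)
    m=(np.hypot(P[...,0]-.407,P[...,1]-.132)<.055)&(P[...,2]>.077)&(P[...,2]<.115)&(p.min(2)>70)
    q=P[m];print(len(q),q.min(0),q.max(0))
    print(least_squares(lambda s:np.hypot(*(q[:,:2]-s).T)-.0295,[.405,.132],loss="soft_l1",f_scale=.002).x)
    v,u=np.nonzero(m);print(u.min(),u.max(),v.min(),v.max())
    # lower ring outline: bbox centre column/row
    cv2.imwrite("pics/s5.png",cv2.resize(np.where(m[...,None],[0,0,255],p[...,::-1]).astype(np.uint8)[190:240,250:320],(700,500),interpolation=1))
E
```

```text
234 [0.37796315 0.09580075 0.08348632] [0.44063373 0.16258183 0.11155234]
[0.41073228 0.13136748]
271 291 204 223
```

View pics/s5.png

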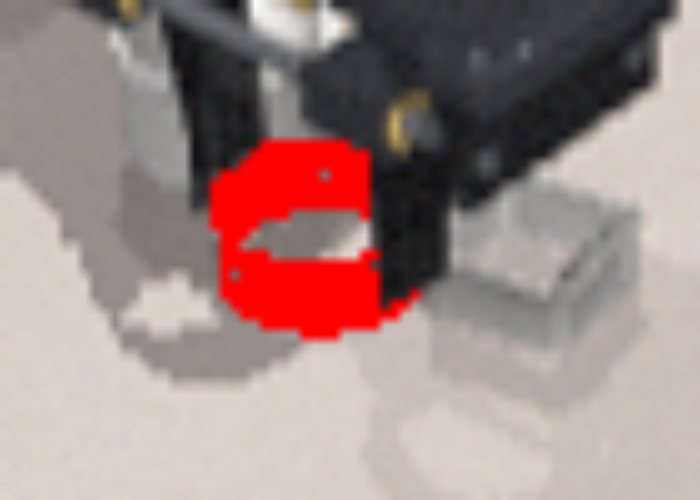

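Emit:
step_arm:
  targets:
    - [2,-1,0,0,0,0,0.5]
    - [1,-3,0,0,0,0,0.5]
    - [0,-3.9,0,0,0,0,0.5]
    - [0,-3.9,0,0,0,0,0.5]
    - [-0.9,-3.8,0,0,0,0,0.5]

```text
time: 20.65
position: [0.4283, -0.0257, 0.0897]
tool_rot: [-0.136, -3.138, -0.003]
ft_force: [1.3, 0.7, -0.2]
grip_width: 0.641
grip_force: 8.0
```

Emit:
step_arm:
  targets:
    - [0,0,-2,0,0,0,0.5]
    - [0,0,-2,0,0,0,0.5]
    - [0,0,-0.5,0,0,0,0.5]
    - [0,0,0,0,0,0,0.5]
    - [0,0,0,0,0,0,0.5]

```text
time: 21.07
position: [0.4278, -0.0236, 0.0453]
tool_rot: [-0.136, -3.137, -0.002]
ft_force: [0.3, 0.5, 0.3]
grip_width: 0.648
grip_force: 8.0
```

Emit:
step_arm:
  targets:
    - [0,0,-1.5,0,0,0,0.5]
    - [0,0,-1.1,0,0,0,0.5]
    - [0,0,-0.2,0,0,0,0.5]
    - [0,0,0,0,0,0,0.5]
    - [0,0,0,0,0,0,0.5]

```text
time: 21.48
position: [0.4284, -0.0241, 0.0179]
tool_rot: [0.137, 3.138, 0.0]
ft_force: [-0.3, -0.1, 0.2]
grip_width: 0.641
grip_force: 8.0
```

Emit:
step_arm:
  targets:
    - [0,0,-0.1,0,0,0,0.5]
    - [0,0,0,0,0,0,0.5]
    - [0,0,0,0,0,0,0.5]
    - [0,0,0,0,0,0,0.5]
    - [0,0,0,0,0,0,0.5]

```text
time: 21.9
position: [0.4283, -0.0245, 0.0168]
tool_rot: [0.138, 3.138, -0.0]
ft_force: [-0.2, -0.1, -0.7]
grip_width: 0.644
grip_force: 8.0
```

Emit:
step_arm:
  targets:
    - [0,0,-0.1,0,0,0,0.5]
    - [0,0,0,0,0,0,0.5]
    - [0,0,0,0,0,0,0.5]
    - [0,0,0,0,0,0,0.5]
    - [0,0,0,0,0,0,0.5]

```text
time: 22.32
position: [0.4281, -0.0243, 0.0156]
tool_rot: [-0.138, -3.139, -0.0]
ft_force: [0.2, -0.0, 0.0]
grip_width: 0.642
grip_force: 8.0
```

Emit:
step_arm:
  targets:
    - [0,0,-0.05,0,0,0,0.5]
    - [0,0,0,0,0,0,0.5]
    - [0,0,0,0,0,0,0.5]
    - [0,0,0,0,0,0,0.5]
    - [0,0,0,0,0,0,0.5]

```text
time: 22.73
position: [0.4281, -0.0243, 0.0154]
tool_rot: [-0.138, -3.138, 0.0]
ft_force: [-2.8, 0.7, 5.5]
grip_width: 0.643
grip_force: 8.0
```

Emit:
step_arm:
  targets:
    - [0,0,0,0,0,0,0.75]
    - [0,0,0,0,0,0,0.9]
    - [0,0,0,0,0,0,0.9]
    - [0,0,0,0,0,0,0.9]
    - [0,0,1,0,0,0,1]

```text
time: 23.15
position: [0.4265, -0.0241, 0.0239]
tool_rot: [-0.137, -3.135, -0.002]
ft_force: [0.2, 0.0, -0.2]
grip_width: 0.902
grip_force: 0.0
```

Emit:
step_arm:
  targets:
    - [0,0,3,0,0,0,1]
    - [0,0,4,0,0,0,1]
    - [0,0,4,0,0,0,1]
    - [1.8,3.4,0,0,0,5,1]
    - [1.8,3.4,0,0,0,5,1]

```text
time: 23.57
position: [0.4669, 0.0419, 0.1394]
tool_rot: [-0.132, 3.13, -0.009]
ft_force: [0.4, -0.8, -0.9]
grip_width: 0.997
grip_force: 0.0
```

Emit:
step_arm:
  targets:
    - [1.8,3.4,0,0,0,0,1]
    - [1.8,3.3,0,0,0,0,1]
    - [2,3.3,0,0,0,0,1]
    - [0,0,-3,0,0,0,1]
    - [0,0,-3,0,0,0,1]

```text
time: 23.98
position: [0.5224, 0.1476, 0.0767]
tool_rot: [-0.143, 3.134, 0.005]
ft_force: [0.6, -0.9, -0.3]
grip_width: 0.992
grip_force: 0.0
```

```bash
python3 - <<'E'
from h import *
s=ctrl.get_state();print(s["position"],s["tool_rot"])
p,z=ctrl.get_image("scene");P=cloud("scene",z)
m=(np.hypot(P[...,0]-.428,P[...,1]+.0243)<.045)&(P[...,2]>.017)&(P[...,2]<.04);q=P[m];print("ring",len(q),(q.min(0)+q.max(0))/2,q.min(0),q.max(0))
m=(np.hypot(P[...,0]-.518,P[...,1]-.143)<.045)&(P[...,2]>.014)&(P[...,2]<.032);q=P[m][:,:2]
if len(q):print("sq",len(q),cv2.minAreaRect((q*1000).astype(np.float32)))
E
```

```text
[0.52240855 0.14755442 0.07666651] [-0.14255829  3.13352592  0.00495971]
ring 184 [ 0.42927769 -0.02531543  0.02651936] [ 0.39834503 -0.0557706   0.01727345] [0.46021034 0.00513975 0.03576527]
sq 164 ((522.1641235351562, 143.928466796875), (55.1783332824707, 55.39094161987305), 4.399726390838623)
```

Emit:
step_arm:
  targets:
    - [0,0,-3,0,0,0,1]
    - [0,0,-2,0,0,0,1]
    - [0,0,-1.4,0,0,0,1]
    - [0,0,0,0,0,0,1]
    - [0,0,0,0,0,0,0.8]

```text
time: 24.45
position: [0.5202, 0.1434, 0.0117]
tool_rot: [0.136, -3.138, -0.0]
ft_force: [0.2, 0.6, 0.4]
grip_width: 0.971
grip_force: 0.0
```

Emit:
step_arm:
  targets:
    - [0,0,0,0,0,0,0.6]
    - [0,0,0,0,0,0,0.4]
    - [0,0,0,0,0,0,0.4]
    - [0,0,0,0,0,0,0.4]
    - [0,0,0,0,0,0,0.4]

```text
time: 24.87
position: [0.5206, 0.1436, 0.0117]
tool_rot: [-0.136, 3.138, -0.0]
ft_force: [0.0, 0.3, 0.9]
grip_width: 0.635
grip_force: 0.0
```

Emit:
step_arm:
  targets:
    - [0,0,0,0,0,0,0.4]
    - [0,0,0,0,0,0,0.4]
    - [0,0,0,0,0,0,0.4]
    - [0,0,0,0,0,0,0.4]
    - [0,0,0,0,0,0,0.4]

```text
time: 25.28
position: [0.5203, 0.1436, 0.0114]
tool_rot: [-0.136, 3.138, -0.0]
ft_force: [-1.1, -0.9, 4.1]
grip_width: 0.563
grip_force: 8.0
```

Emit:
step_arm:
  targets:
    - [0,0,0.5,0,0,0,0.4]
    - [0,0,2.5,0,0,0,0.4]
    - [0,0,4,0,0,0,0.4]
    - [0,0,4,0,0,0,0.4]
    - [0,0,4,0,0,0,0.4]

```text
time: 25.7
position: [0.5193, 0.144, 0.1623]
tool_rot: [0.138, -3.137, -0.001]
ft_force: [1.7, -0.3, -0.4]
grip_width: 0.564
grip_force: 8.0
```

Emit:
step_arm:
  targets:
    - [-1.2,-3.3,0,0,0,-2,0.4]
    - [-1.2,-3.3,0,0,0,-2,0.4]
    - [-1.2,-3.3,0,0,0,-2,0.4]
    - [-1.2,-3.3,0,0,0,-2,0.4]
    - [-1.2,-3.3,0,0,0,-2,0.4]

```text
time: 26.12
position: [0.4592, -0.0225, 0.1612]
tool_rot: [0.14, 3.138, -0.0]
ft_force: [0.2, -1.0, -0.6]
grip_width: 0.565
grip_force: 8.0
```

Emit:
step_arm:
  targets:
    - [-1.2,-3.3,0,0,0,0,0.4]
    - [-1.4,-3.5,0,0,0,0,0.4]
    - [-1.4,-3.5,0,0,0,0,0.4]
    - [0,0,0,0,0,0,0.4]
    - [0,0,0,0,0,0,0.4]

```text
time: 26.53
position: [0.4192, -0.126, 0.1609]
tool_rot: [-0.146, -3.138, -0.0]
ft_force: [0.5, 1.0, 0.2]
grip_width: 0.562
grip_force: 8.0
```

Emit:
step_arm:
  targets:
    - [0,0,-3,0,0,0,0.4]
    - [0,0,-3,0,0,0,0.4]
    - [0,0,-3,0,0,0,0.4]
    - [0,0,-2,0,0,0,0.4]
    - [0,0,0,0,0,0,0.4]

```text
time: 26.95
position: [0.4174, -0.1212, 0.0475]
tool_rot: [-0.133, -3.132, -0.007]
ft_force: [-0.5, 1.3, 0.2]
grip_width: 0.567
grip_force: 8.0
```

```bash
python3 - <<'E'
from h import *
s=ctrl.get_state();print(s["position"],s["tool_rot"])
p,z=ctrl.get_image("scene");P=cloud("scene",z)
m=(np.hypot(P[...,0]-.42,P[...,1]+.1243)<.055)&(P[...,2]>.03)&(P[...,2]<.065)&(p.min(2)>70);q=P[m];print("sq held",len(q),(q.min(0)+q.max(0))/2,q.min(0),q.max(0))
cv2.imwrite("pics/s6.png",cv2.resize(p[190:330,300:480,::-1],(720,560)))
E
```

```text
[ 0.41740318 -0.12116507  0.04747791] [-0.13281447 -3.13220984 -0.0073956 ]
sq held 275 [ 0.41989486 -0.11842578  0.05041223] [ 0.39150021 -0.14629665  0.03586758] [ 0.44828952 -0.09055492  0.06495688]
```

View pics/s6.png

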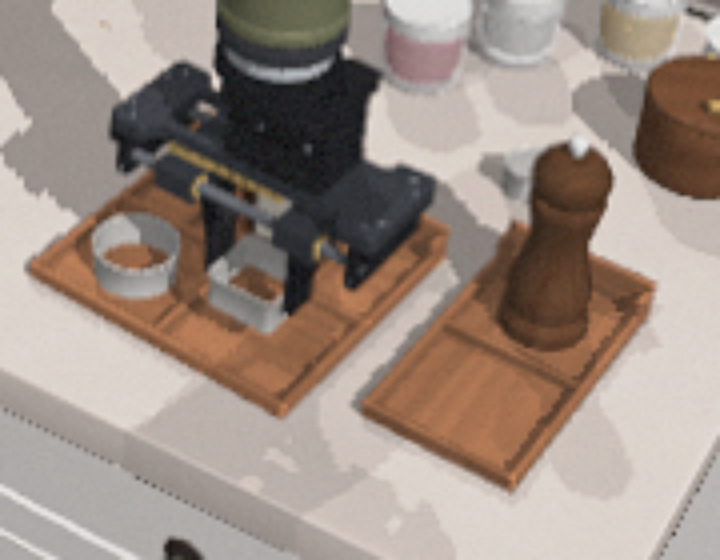

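The ring stands in the front left compartment at (137,255), and the square cutter hangs over the front right one at (250,285).

Emit:
step_arm:
  targets:
    - [0,0,-1.5,0,0,0,0.4]
    - [0,0,-1.5,0,0,0,0.4]
    - [0,0,-0.3,0,0,0,0.4]
    - [0,0,0,0,0,0,0.4]
    - [0,0,0,0,0,0,0.4]

```text
time: 27.42
position: [0.4214, -0.1242, 0.0194]
tool_rot: [0.137, 3.137, -0.001]
ft_force: [0.1, 0.1, -0.7]
grip_width: 0.565
grip_force: 8.0
```

Emit:
step_arm:
  targets:
    - [0,0,-0.1,0,0,0,0.4]
    - [0,0,-0.1,0,0,0,0.4]
    - [0,0,0,0,0,0,0.4]
    - [0,0,0,0,0,0,0.4]
    - [0,0,0,0,0,0,0.4]

```text
time: 27.83
position: [0.4203, -0.1245, 0.0163]
tool_rot: [0.138, 3.138, -0.0]
ft_force: [1.1, -0.5, -1.1]
grip_width: 0.561
grip_force: 8.0
```

Emit:
step_arm:
  targets:
    - [0,0,-0.05,0,0,0,0.4]
    - [0,0,0,0,0,0,0.4]
    - [0,0,0,0,0,0,0.4]
    - [0,0,0,0,0,0,0.4]
    - [0,0,0,0,0,0,0.4]

```text
time: 28.25
position: [0.4201, -0.1243, 0.0156]
tool_rot: [-0.138, -3.139, -0.0]
ft_force: [0.4, 0.0, -1.0]
grip_width: 0.567
grip_force: 8.0
```

Emit:
step_arm:
  targets:
    - [0,0,-0.05,0,0,0,0.4]
    - [0,0,0,0,0,0,0.4]
    - [0,0,0,0,0,0,0.4]
    - [0,0,0,0,0,0,0.4]
    - [0,0,0,0,0,0,0.4]

```text
time: 28.67
position: [0.4202, -0.1244, 0.0153]
tool_rot: [0.138, 3.139, -0.0]
ft_force: [-1.5, 0.5, 5.5]
grip_width: 0.566
grip_force: 8.0
```

Emit:
step_arm:
  targets:
    - [0,0,-0.05,0,0,0,0.4]
    - [0,0,0,0,0,0,0.4]
    - [0,0,0,0,0,0,0.4]
    - [0,0,0,0,0,0,0.4]
    - [0,0,0,0,0,0,0.4]

```text
time: 29.08
position: [0.4203, -0.1244, 0.015]
tool_rot: [0.138, 3.139, -0.0]
ft_force: [-2.0, 0.4, 8.0]
grip_width: 0.563
grip_force: 8.0
```

Emit:
step_arm:
  targets:
    - [0,0,0,0,0,0,0.7]
    - [0,0,0,0,0,0,0.8]
    - [0,0,0,0,0,0,0.8]
    - [0,0,0,0,0,0,0.8]
    - [0,0,1,0,0,0,0.8]

```text
time: 29.5
position: [0.4185, -0.1237, 0.0233]
tool_rot: [-0.138, -3.135, -0.003]
ft_force: [-0.2, -0.9, 1.3]
grip_width: 0.782
grip_force: 0.0
```

Emit:
step_arm:
  targets:
    - [0,0,3,0,0,0,1]
    - [0,0,4,0,0,0,1]
    - [0,0,4,0,0,0,1]
    - [0,0,4,0,0,0,1]
    - [0,0,4,0,0,0,1]

```text
time: 29.92
position: [0.4199, -0.1237, 0.2173]
tool_rot: [0.136, 3.138, -0.001]
ft_force: [1.3, -0.4, -0.1]
grip_width: 0.987
grip_force: 0.0
```

Emit:
step_arm:
  targets:
    - [0.7,3.7,0,0,0,-6,1]
    - [0.7,3.7,0,0,0,-6,1]
    - [0.7,3.7,0,0,0,-6,1]
    - [0.7,3.7,0,0,0,-6,1]
    - [0.7,3.7,0,0,0,-6,1]

```text
time: 30.33
position: [0.4541, 0.0565, 0.2153]
tool_rot: [0.924, 3.001, -0.002]
ft_force: [1.2, -0.5, 0.2]
grip_width: 0.998
grip_force: 0.0
```

Emit:
step_arm:
  targets:
    - [0.7,3.7,0,0,0,-6,1]
    - [0.7,3.7,0,0,0,-6,1]
    - [0.7,3.7,0,0,0,-6,1]
    - [0.7,3.7,0,0,0,-6,1]
    - [0.7,3.7,0,0,0,-6,1]

```text
time: 30.75
position: [0.4822, 0.1974, 0.2149]
tool_rot: [-1.511, -2.753, 0.005]
ft_force: [0.2, -0.5, 0.6]
grip_width: 0.995
grip_force: 0.0
```

Emit:
step_arm:
  targets:
    - [0.7,3.7,0,0,0,-6,1]
    - [0.7,3.7,0,0,0,-6,1]
    - [0.7,3.7,0,0,0,-6,1]
    - [0.8,3.8,0,0,0,-6,1]
    - [0.2,0.1,0,0,0,-1,1]

```text
time: 31.17
position: [0.5075, 0.3503, 0.2149]
tool_rot: [-2.026, -2.389, -0.003]
ft_force: [-1.6, 0.3, 0.3]
grip_width: 1.001
grip_force: 0.0
```

Emit:
step_arm:
  targets:
    - [0,0,-3,0,0,0,1]
    - [0,0,-3,0,0,0,1]
    - [0,0,0,0,0,0,1]
    - [0,0,0,0,0,0,1]
    - [0,0,0,0,0,0,1]

```text
time: 31.58
position: [0.5124, 0.3399, 0.1564]
tool_rot: [-2.041, -2.385, 0.0]
ft_force: [1.3, 0.2, 0.1]
grip_width: 1.0
grip_force: 0.0
```

```bash
python3 - <<'E'
from h import *
p,z=ctrl.get_image("scene");P=cloud("scene",z)
m=(np.hypot(P[...,0]-.42,P[...,1]+.1243)<.045)&(P[...,2]>.017)&(P[...,2]<.04);q=P[m];print("sq",len(q),cv2.minAreaRect((q[:,:2]*1000).astype(np.float32)))
m=(np.hypot(P[...,0]-.522,P[...,1]-.396)<.05)&(P[...,2]>.03)&(P[...,2]<.055);q=P[m]
if len(q):print("ram",len(q),q.min(0),q.max(0),cv2.minEnclosingCircle((q[:,:2]*1000).astype(np.float32)))
b,_=ctrl.get_image("top")
cv2.imwrite("pics/s7.png",np.hstack([cv2.resize(p[130:260,140:284,::-1],(400,360)),cv2.resize(b[150:276,140:280,::-1],(400,360))]))
E
```

```text
sq 210 ((421.9585876464844, -124.91262817382812), (52.810935974121094, 53.71302032470703), 85.05762481689453)
```

View pics/s7.png

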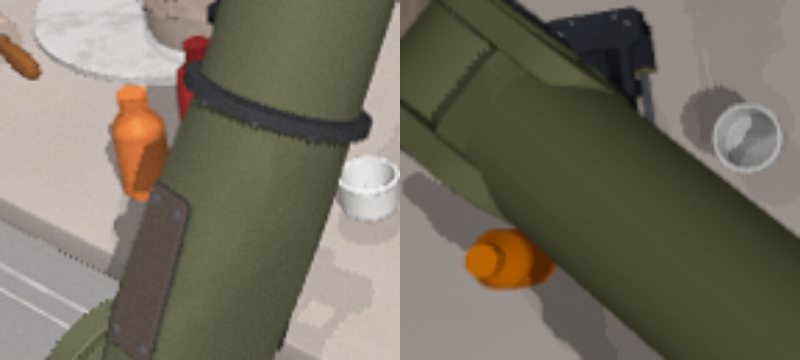

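The orange bottle (135,140), red bottle (190,75) and empty ramekin (370,185) stand undisturbed. The arm hides the dark ramekin. The tool came short, so I'll correct that.

Emit:
step_arm:
  targets:
    - [0.3,1.9,0,0,0,-3,1]
    - [0.3,1.9,0,0,0,-3,1]
    - [0.3,1.8,0,0,0,-3,1]
    - [0,0,0,0,0,0,1]
    - [0,0,0,0,0,0,1]
  force: 15

```text
time: 32.1
position: [0.5208, 0.3971, 0.1563]
tool_rot: [-2.219, -2.22, -0.001]
ft_force: [0.2, 0.8, -0.5]
grip_width: 1.003
grip_force: 0.0
```

Emit:
step_arm:
  targets:
    - [0,0,-2,0,0,0,1]
    - [0,0,-3,0,0,0,1]
    - [0,0,-3,0,0,0,1]
    - [0,0,0,0,0,0,1]
    - [0,0,0,0,0,0,1]

```text
time: 32.52
position: [0.5208, 0.3939, 0.0742]
tool_rot: [-2.222, -2.217, 0.007]
ft_force: [0.6, 0.8, 1.7]
grip_width: 1.006
grip_force: 0.0
```

Emit:
step_arm:
  targets:
    - [0,0,-1.5,0,0,0,1]
    - [0,0,-1.0,0,0,0,1]
    - [0,0,-0.5,0,0,0,1]
    - [0,0,0,0,0,0,1]
    - [0,0,0,0,0,0,1]

```text
time: 32.93
position: [0.5208, 0.3959, 0.0449]
tool_rot: [-2.221, -2.218, 0.002]
ft_force: [0.1, -0.0, 0.0]
grip_width: 0.999
grip_force: 0.0
```

Emit:
step_arm:
  targets:
    - [0,0,-1,0,0,0,1]
    - [0,0,-1,0,0,0,1]
    - [0,0,-0.5,0,0,0,1]
    - [0,0,0,0,0,0,0.85]
    - [0,0,0,0,0,0,0.6]

```text
time: 33.35
position: [0.5204, 0.3956, 0.019]
tool_rot: [-2.221, -2.218, 0.004]
ft_force: [0.4, -0.9, -0.4]
grip_width: 0.92
grip_force: 0.0
```

Emit:
step_arm:
  targets:
    - [0,0,0,0,0,0,0.5]
    - [0,0,0,0,0,0,0.5]
    - [0,0,0,0,0,0,0.5]
    - [0,0,0,0,0,0,0.5]
    - [0,0,0,0,0,0,0.5]

```text
time: 33.77
position: [0.5211, 0.396, 0.0201]
tool_rot: [-2.222, -2.218, 0.001]
ft_force: [-0.1, 0.4, 0.8]
grip_width: 0.773
grip_force: 15.0
```

Emit:
step_arm:
  targets:
    - [0,0,1.5,0,0,0,0.5]
    - [0,0,4,0,0,0,0.5]
    - [0,0,4,0,0,0,0.5]
    - [0,0,4,0,0,0,0.5]
    - [0,0,4,0,0,0,0.5]
  force: 22

```text
time: 34.18
position: [0.52, 0.3958, 0.1975]
tool_rot: [-2.22, -2.218, 0.003]
ft_force: [0.6, 1.0, -1.0]
grip_width: 0.772
grip_force: 22.0
```

Emit:
step_arm:
  targets:
    - [-0.2,-1.5,0.5,0,0,-2,0.5]
    - [-0.4,-3,0,0,0,-4,0.5]
    - [-0.4,-3.3,0,0,0,-4.7,0.5]
    - [-0.4,-3.3,0,0,0,-4.7,0.5]
    - [-0.4,-3.3,0,0,0,-4.7,0.5]

```text
time: 34.6
position: [0.5018, 0.2508, 0.2003]
tool_rot: [-2.577, -1.792, 0.002]
ft_force: [0.4, -0.7, -0.9]
grip_width: 0.769
grip_force: 22.0
```

Emit:
step_arm:
  targets:
    - [-0.4,-3.3,0,0,0,-4.7,0.5]
    - [-0.4,-3.3,0,0,0,-4.7,0.5]
    - [-0.4,-3.3,0,0,0,-4.7,0.5]
    - [-0.4,-3.3,0,0,0,-4.7,0.5]
    - [-0.4,-3.3,0,0,0,-4.7,0.5]

```text
time: 35.02
position: [0.4819, 0.0858, 0.2005]
tool_rot: [-2.888, -1.23, 0.0]
ft_force: [1.1, -1.1, -1.7]
grip_width: 0.773
grip_force: 22.0
```

Emit:
step_arm:
  targets:
    - [-0.4,-3.3,0,0,0,-4.7,0.5]
    - [-0.4,-3.3,0,0,0,-4.7,0.5]
    - [-0.4,-3.3,0,0,0,-4.7,0.5]
    - [-0.4,-3.3,0,0,0,-4.7,0.5]
    - [-0.4,-3.3,0,0,0,-4.7,0.5]

```text
time: 35.43
position: [0.4621, -0.079, 0.2006]
tool_rot: [-3.078, -0.616, -0.001]
ft_force: [0.3, -0.0, -1.9]
grip_width: 0.769
grip_force: 22.0
```

Emit:
step_arm:
  targets:
    - [-0.4,-3.3,0,0,0,-4.7,0.5]
    - [-0.4,-3.3,0,0,0,-4.7,0.5]
    - [-0.4,-3.3,0,0,0,-4.7,0.5]
    - [-0.4,-3.3,0,0,0,-2,0.5]
    - [-0.4,-2,0,0,0,0,0.5]

```text
time: 35.85
position: [0.4417, -0.2335, 0.2004]
tool_rot: [-3.135, -0.177, -0.001]
ft_force: [-0.1, 0.5, -1.1]
grip_width: 0.771
grip_force: 22.0
```

Emit:
step_arm:
  targets:
    - [0,0,0,0,0,0,0.5]
    - [0,0,0,0,0,0,0.5]
    - [0,0,0,0,0,0,0.5]
    - [0,0,0,0,0,0,0.5]
    - [0,0,0,0,0,0,0.5]

```text
time: 36.27
position: [0.4433, -0.2286, 0.2]
tool_rot: [-3.133, -0.188, -0.001]
ft_force: [0.6, 0.7, -1.1]
grip_width: 0.767
grip_force: 22.0
```

Emit:
step_arm:
  targets:
    - [-0.1,-1.8,0,0,0,-5,0.5]
    - [-0.1,-1.7,0,0,0,-5,0.5]
    - [0,0,-3,0,0,0,0.5]
    - [0,0,-4,0,0,0,0.5]
    - [0,0,-4,0,0,0,0.5]

```text
time: 36.68
position: [0.4421, -0.2653, 0.0898]
tool_rot: [-3.139, 0.089, -0.006]
ft_force: [0.4, -0.3, -1.6]
grip_width: 0.768
grip_force: 22.0
```

Emit:
step_arm:
  targets:
    - [0,0,-3,0,0,0,0.5]
    - [0,0,-2,0,0,0,0.5]
    - [0,0,-1,0,0,0,0.5]
    - [0,0,0,0,0,0,0.5]
    - [0,0,0,0,0,0,0.5]

```text
time: 37.1
position: [0.4415, -0.2649, 0.0303]
tool_rot: [-3.137, 0.089, -0.002]
ft_force: [0.2, 0.6, -1.8]
grip_width: 0.769
grip_force: 22.0
```

```bash
python3 - <<'E'
from h import *
p,z=ctrl.get_image("scene");P=cloud("scene",z)
b,_=ctrl.get_image("top")
cv2.imwrite("pics/s8.png",np.hstack([cv2.resize(p[180:320,330:490,::-1],(400,350)),cv2.resize(b[150:276,330:474,::-1],(400,350))]))
m=(np.hypot(P[...,0]-.4416,P[...,1]+.264)<.05)&(P[...,2]>.012)&(P[...,2]<.06)&(p.min(2)>110);q=P[m];print(len(q),(q.min(0)+q.max(0))/2,q.min(0),q.max(0))
E
```

```text
507 [ 0.44034466 -0.26265989  0.03535047] [ 0.40635061 -0.2964988   0.01206196] [ 0.47433872 -0.22882098  0.05863897]
```

View pics/s8.png

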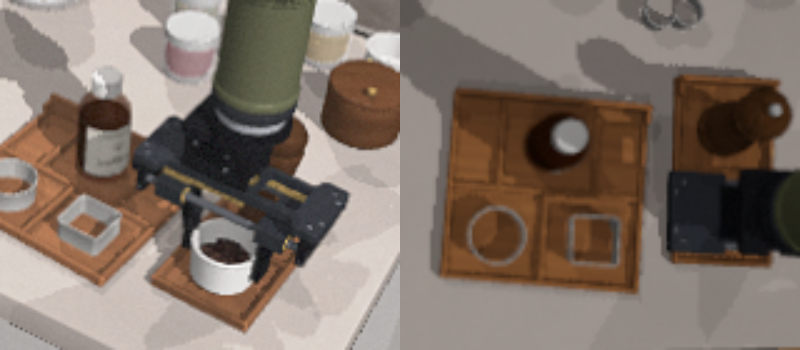

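The right ramekin (dark contents, (225,255) in the left half) is over the narrow front compartment. Ring, square and bottle stand well in theirs. Next I lower the ramekin.

Emit:
step_arm:
  targets:
    - [0,0,-0.3,0,0,0,0.5]
    - [0,0,-0.2,0,0,0,0.5]
    - [0,0,0,0,0,0,0.5]
    - [0,0,0,0,0,0,0.5]
    - [0,0,0,0,0,0,0.5]

```text
time: 37.62
position: [0.4408, -0.2653, 0.0249]
tool_rot: [-3.137, 0.09, -0.002]
ft_force: [0.5, -0.9, -2.1]
grip_width: 0.769
grip_force: 22.0
```

Emit:
step_arm:
  targets:
    - [0,0,-0.1,0,0,0,0.5]
    - [0,0,0,0,0,0,0.5]
    - [0,0,0,0,0,0,0.5]
    - [0,0,0,0,0,0,0.5]
    - [0,0,0,0,0,0,0.5]

```text
time: 38.03
position: [0.441, -0.2654, 0.0239]
tool_rot: [-3.138, 0.09, -0.002]
ft_force: [0.9, -0.5, 0.9]
grip_width: 0.77
grip_force: 22.0
```

Emit:
step_arm:
  targets:
    - [0,0,-0.05,0,0,0,0.5]
    - [0,0,0,0,0,0,0.5]
    - [0,0,0,0,0,0,0.5]
    - [0,0,0,0,0,0,0.5]
    - [0,0,0,0,0,0,0.5]

```text
time: 38.45
position: [0.4411, -0.2654, 0.0238]
tool_rot: [-3.138, 0.09, -0.002]
ft_force: [-0.6, -0.3, 5.1]
grip_width: 0.769
grip_force: 22.0
```

Emit:
step_arm:
  targets:
    - [0,0,0,0,0,0,0.85]
    - [0,0,0,0,0,0,1]
    - [0,0,0,0,0,0,1]
    - [0,0,0,0,0,0,1]
    - [0,0,0,0,0,0,1]

```text
time: 38.87
position: [0.4406, -0.2651, 0.0229]
tool_rot: [-3.137, 0.09, -0.001]
ft_force: [-0.2, -0.3, 0.1]
grip_width: 0.981
grip_force: 0.0
```

Emit:
step_arm:
  targets:
    - [0,0,1,0,0,0,1]
    - [0,0,3,0,0,0,1]
    - [0,0,4,0,0,0,1]
    - [0,0,4,0,0,0,1]
    - [0,0,4,0,0,0,1]

```text
time: 39.28
position: [0.4405, -0.2647, 0.1856]
tool_rot: [-3.137, 0.089, -0.001]
ft_force: [1.0, -1.1, -0.3]
grip_width: 1.002
grip_force: 0.0
```

Emit:
step_arm:
  targets:
    - [-1,-3,2,0,0,0,1]
    - [-1,-3,2,0,0,0,1]
    - [-1,-3,0,0,0,0,1]
    - [-1,-3,0,0,0,0,1]
    - [0,0,0,0,0,0,1]

```text
time: 39.7
position: [0.3965, -0.3925, 0.224]
tool_rot: [3.139, -0.106, -0.0]
ft_force: [-0.8, -0.2, -1.0]
grip_width: 1.001
grip_force: 0.0
```

Emit:
step_arm:
  targets:
    - [0,0,0,0,0,0,1]
    - [0,0,0,0,0,0,1]
    - [0,0,0,0,0,0,1]
    - [0,0,0,0,0,0,1]
    - [0,0,0,0,0,0,1]

```text
time: 40.12
position: [0.4014, -0.3841, 0.2234]
tool_rot: [-3.137, 0.087, -0.001]
ft_force: [0.2, 0.0, -0.8]
grip_width: 1.0
grip_force: 0.0
```

```bash
python3 - <<'E'
from h import *
p,z=ctrl.get_image("scene");b,_=ctrl.get_image("top");P=cloud("scene",z)
m=(np.hypot(P[...,0]-.4416,P[...,1]+.264)<.05)&(P[...,2]>.012)&(P[...,2]<.06)&(p.min(2)>110);q=P[m];print((q.min(0)+q.max(0))/2)
cv2.imwrite("pics/s9.png",np.hstack([cv2.resize(p[130:320,210:510,::-1],(400,253)),cv2.resize(b[140:266,150:479,::-1],(400,253))]))
E
```

```text
[ 0.44112909 -0.26514209  0.03209676]
```

View pics/s9.png

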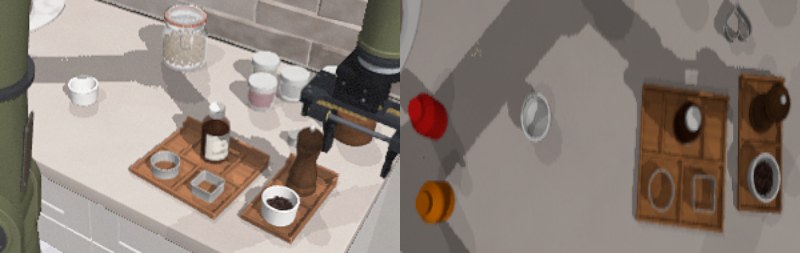

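All five items stand upright and centred in their compartments. The empty ramekin (536,118), the heart cutter (735,25) and the look-alike bottles are where they were.

```bash
python3 -c "
from bench import ctrl;print(ctrl.close_job())"
```

```text
the job is handed in; nothing more can be done
None
```

Both kits are made up as asked, tall things first, and the job is handed in at about 40 s of the 136 s; the last pictures show everything upright in its place and the bystanders untouched.

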